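Twist the sampling cup home in its holder

ROBOT

A 7-joint arm with a two-finger parallel gripper is mounted at the origin on a cart in front of the work surface, level with it; the furniture and walls round the work are solid. World frame = base frame: x ahead of the robot, y to its left, z up, the work surface at z = 0. Lengths are in m, angles in rad, forces in N, time in s.
With the tool pointing down it reaches from about 0.4 to 0.85 m from the base axis. Payload 10.4 kg.
Tool frame: the origin (TCP) lies midway between the tips of the shut fingers; the grasp point (between the pads) lies 19 mm behind it (robot.grasp_offset is the distance from the TCP to the grasp point, in m); z points along the fingers, y is the line along which they close (so a half turn about z gives the same grasp; the last joint's range is limited). The gripper opens to 85 mm and grips with 20 to 120 N. Pads are 22 mm wide; open, the fingers measure 114 mm over their backs; the gripper's body (76 mm by 85 mm) begins 54 mm behind the grasp point. The pads swing forward as they close: fully open they stand 13 mm farther back than shut.
Start: joints at [1.209, 0.332, -0.065, 1.46, 0.022, 1.35, -0.088], TCP at [0.208, -0.589, 0.231] pointing down, gripper open.
Joint ranges: [-2.6, 2.6], [-0.5, 2.12], [-1.47, 1.34], [0.16, 2.42], [-1.27, 4.41], [0.06, 2.06], [-2.6, 2.6]. Speed limits (rad/s): [2.22, 2.22, 2.79, 2.79, 3.14, 3.14, 3.14].

INTERFACE

Orientations are given as a rotation vector (axis times angle).
In Python, from station import robot gives the robot as it stands.
- The arm moves only by the tool move_arm, never from a script. Its argument "series" is a list of rows, each an object with "offset": the shift along the tool's x, y, z in cm, a list of three; "rotation": the turn, a rotation vector about the tool's x, y, z in rad, a list of three; "claw": the opening in per cent of the stroke, from 0 (shut) to 100 (fully open). A call has 1 to 10 rows; each row shifts and turns the commanded pose from where the row before left it, along the tool's axes as they then stand; what a row does not reach is not made up. A row lasts 1/8 s, in which the tool goes at most 62.5 mm and 10.7 degrees, less where a joint would pass 70% of its speed; a pose out of reach is approached as far as the arm can. A call is refused whole if a number of a shift passes 6.25 or a number of a turn 0.188, either way. A call with a gripper value outside its range is refused whole. The fingers move at their own pace and stop on an object; the grip force is fixed at half the most. Time passes only in rows, so rows that do not move let the fingers close. It gives the time, the measured TCP pose, the force, the opening and the grip force at its end, in the units of the state.
- robot.get_obs(): the state, without advancing time (a new reading comes with each control period).
- robot.grab_frame(name): name is "scene" or "top"; returns the picture (480x640x3 uint8, red, green, blue); there is no depth.
- robot.calibration(name): a dict with "mtx" (3x3 intrinsics, pixels), "k1" (the pictures are not rectified: a ray, as slopes to the right and down, at radius r is drawn at 1 + k1 r^2 times it, then the intrinsics apply), "origin" and "attitude" of the camera in the world. Camera axes: x right, y up, looking along -z (the intrinsics and any distortion apply to the point x, -y, -z); pixel columns grow to the right and rows downward; lengths in m; the calibration is good to about 2 mm. A picture is of the moment at which its call begins. calibration takes no time and is no camera call.
- robot.sign_off(): hands the job in; it is judged then, once.
The state is a dict: "time_s": time; "joint_pos": joint angles; "qvel": joint speeds; "joint_efforts": joint torques, N m; "tcp_pos": TCP position; "eef_rot": TCP orientation; "force": force on the tool from outside, world axes, zero at the start; "torque": the same for the moment, N m; "finger_gap": finger opening in m; "grasp_force": force on a finger pad.
Only numpy, scipy, OpenCV 4.12 (cv2) and the standard library are available. Lean on these libraries where they do the work, as an engineer would, in place of code of your own. Each camera call takes 0.05 s, during which the arm holds its last target. There are 200 camera calls.

TASK

The blue-topped dust sampling cup has only been started in the leaning round socket of its holder on the mat. Twist it clockwise (looking down onto the cup's open top) while pressing it along the socket's axis, down the three ramps and against the snug fit, until it is fully home, then let go. Do not pull it out of the socket, and leave the things round it where they are.

Things in the scene. Friction and masses are not known exactly. Their poses are not given: they have to be found in the camera images.
- cup: Sampling cup, 82 mm tall, about 130 g, white body 50 mm across, blue collar on top. Origin: centre of its underside, z along its axis to the open top. Three steel pins (6 mm thick, 37 mm above the origin, reaching 36 mm from the axis, at 0, 120, 240 degrees from its x axis) ride on the socket's ramps; a red mark tops the +x pin. Origin 27 mm up the socket's axis at the start, 18 mm when home.
- cup_collar (a point): Middle of the cup's knurled blue collar on its axis, 67 mm above the cup's origin: the place to grip, any way round, with the gripper along the axis. Collar 56 mm across, from 52 to 82 mm above the cup's origin, a white filter disc inside its rim; below it the body is 50 mm across.
- holder: Fixed holder on the mat: round grey base 84 mm across, 8 mm thick, carrying the leaning socket. Origin: centre of the underside of the base, z up; its -x side is the side to which the socket leans (the world's -y, give or take 25 degrees).
- socket: Dark round socket, fixed on the holder, 92 mm across, 52 mm long. Origin: centre of its closed bottom; z is its axis, out of the mouth, leaning 30 degrees from upright. The bore has 1 mm play round the cup. Sprung shoes in it grip the cup: it does not sink by its weight; it wants about 10 N of straight push or 0.3 N m of twist (0.5 on the ramps), and some 5 N of push while turning.
- socket_mouth (a point): Centre of the socket's face, 52 mm up its axis. Round it, 27 to 37 mm out, 3 like ramps 120 degrees apart. Clockwise, facing it, from the socket's x axis: stop 15 mm high at 0 degrees; level landing 9 mm high, 0 to 40 (pin at 22 at the start); even ramp down, 40 to 85; bare face, pin home from 86 to the next stop at 111. White wall marks: landings; red: home. Straight push is blocked.
- red_clip: Small red and white cylinder, 16 mm thick and 45 mm tall, standing loose on the left of the mat. Origin at the centre of its underside. To be left alone.
- violet_stick: Violet memory stick, 48 x 18 x 10 mm, lying loose at the right end of the mat. Origin at the centre of its underside. To be left alone.
- blue_stick: Blue memory stick, 48 x 18 x 10 mm, lying loose on the worktop left of the mat. Origin at the centre of its underside. To be left alone.

How it is judged:
By the outcome, as a careful person would: the job done as asked, in the order asked, and still so for the second after the job is handed in, with the robot touching nothing.
It also fails if it takes over 32 s, if anything falls off the work surface, if the arm or the gripper's body presses on something with over 40 N, if the wrist force passes 120 N, or if a joint passes its speed limit or range.

## Working session

There is one attempt and no reset: what is moved stays moved. The work goes in short steps, Python scripts to look and compute and a tool call to move; the robot and the scene stay as the last step left them, time stands still between calls to the robot, and variables do not carry over. Pictures are saved under pics/ and viewed, at most 10 in all, crops included, and the job is handed in when it is done.

Besides the shell and the picture viewer there is one more tool, called after "Emit:" as a command line: name --argument value ..., lists and objects as JSON in quotes. move_arm: Moves the arm, as the interface text tells. Its arguments: {"type":"object","properties":{"series":{"type":"array","items":{"type":"object","properties":{"offset":{"type":"array","items":{"type":"number"}},"rotation":{"type":"array","items":{"type":"number"}},"claw":{"type":"number"}}}}},"required":["series"]}

```bash
mkdir -p pics; python3 - <<'E'
from station import robot
import cv2
for n in("scene","top"):
    cv2.imwrite(f"pics/{n}0.png",robot.grab_frame(n)[...,::-1])
    c=robot.calibration(n);print(n,c)
o=robot.get_obs();print(o)
print(robot.grasp_offset)
E
```

```text
scene {'mtx': array([[591.10657111,   0.        , 327.43494457],
       [  0.        , 591.10657111, 235.83229562],
       [  0.        ,   0.        ,   1.        ]]), 'k1': -0.13648580045362563, 'origin': array([ 0.32764382, -0.50873387,  0.8186771 ]), 'attitude': array([ 0.58604803, -0.07803736, -0.2966519 ])}
top {'mtx': array([[591.81569955,   0.        , 321.71983879],
       [  0.        , 591.81569955, 240.04843453],
       [  0.        ,   0.        ,   1.        ]]), 'k1': -0.13432565003012412, 'origin': array([ 0.29187698, -0.08591739,  0.91096215]), 'attitude': array([ 0.17079547, -0.16005719, -1.50514689])}
{'time_s': 0.1, 'joint_pos': array([ 1.20936735,  0.33279664, -0.06469254,  1.46086915,  0.02162794,
        1.34988259, -0.08852085]), 'qvel': array([-0.00108285, -0.00271691, -0.0014064 , -0.0021173 , -0.00024616,
       -0.00068107,  0.00225095]), 'joint_efforts': array([ 2.03531643e-03, -6.26748776e+01,  4.95899201e-02, -3.92429388e+01,
        1.64002256e-02,  6.93265116e-03,  3.22887274e-05]), 'tcp_pos': array([ 0.20761237, -0.58915543,  0.23059735]), 'eef_rot': array([-3.09541066e+00, -5.29479088e-01,  4.66720576e-04]), 'force': array([-0.17941895, -0.99714885,  0.44578444]), 'torque': array([ 0.02412075, -0.02864378,  0.0290215 ]), 'grasp_force': 0.0, 'finger_gap': 0.08534169509275247}
0.0187
```

View pics/scene0.png

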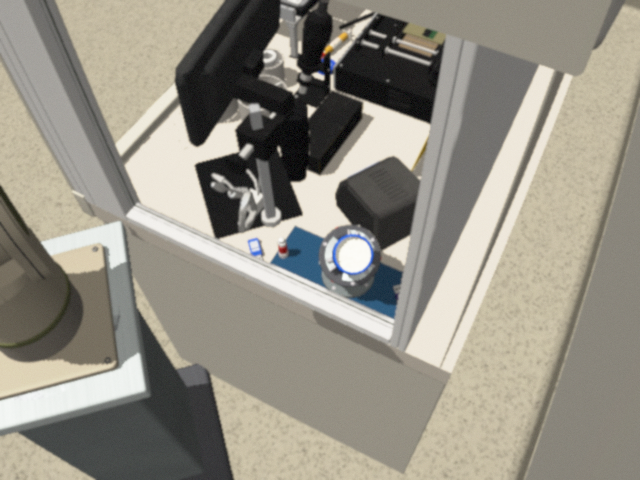

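View pics/top0.png

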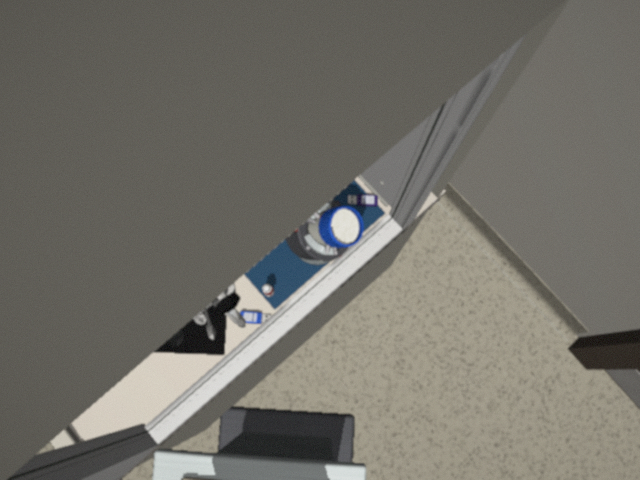

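```bash
cat > h.py <<'E'
import numpy as np, cv2
from scipy.spatial.transform import Rotation as R
from station import robot
def ray(n,px):
    c=robot.calibration(n);K=c["mtx"]
    d=np.array([(px[0]-K[0,2])/K[0,0],(px[1]-K[1,2])/K[1,1]]);u=d.copy()
    for _ in range(20): u=d/(1+c["k1"]*(u@u))
    v=R.from_rotvec(c["attitude"]).apply([u[0],-u[1],-1]);return c["origin"],v/np.linalg.norm(v)
def onz(n,px,z):
    o,v=ray(n,px);return o+v*(z-o[2])/v[2]
def proj(n,p):
    c=robot.calibration(n);K=c["mtx"]
    q=R.from_rotvec(c["attitude"]).inv().apply(np.asarray(p)-c["origin"])
    u=np.stack([q[...,0],-q[...,1]],-1)/-q[...,2:3]
    u=u*(1+c["k1"]*(u**2).sum(-1,keepdims=True))
    return u*[K[0,0],K[1,1]]+[K[0,2],K[1,2]]
def tri(pa,pb):
    a,u=ray("scene",pa);b,v=ray("top",pb)
    s=np.linalg.lstsq(np.stack([u,-v],1),b-a,rcond=None)[0]
    p,q=a+u*s[0],b+v*s[1];return (p+q)/2,np.linalg.norm(p-q)
E
python3 - <<'E'
import cv2,numpy as np
a=cv2.imread("pics/scene0.png")[215:305,290:410];b=cv2.imread("pics/top0.png")[180:280,280:400]
a=cv2.resize(a,(720,540),interpolation=cv2.INTER_CUBIC);cv2.imwrite("pics/sc.png",a)
b=cv2.resize(b,(720,600),interpolation=cv2.INTER_CUBIC);cv2.imwrite("pics/tc.png",b)
E
```

```text
(no output)
```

View pics/sc.png

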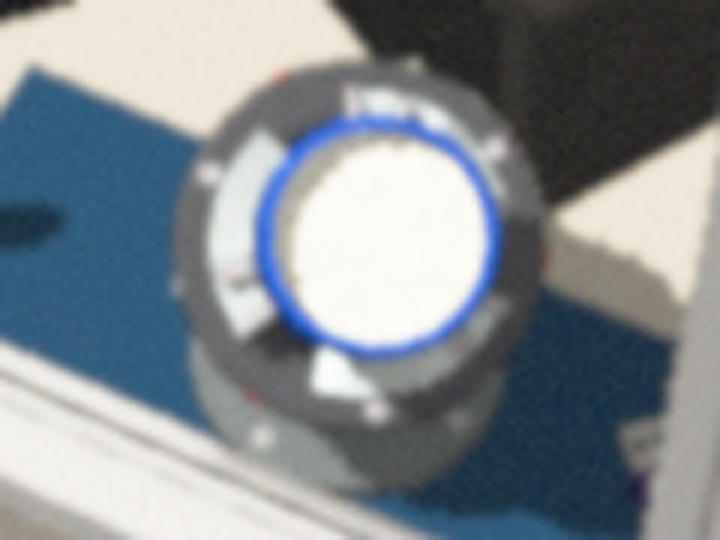

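View pics/tc.png

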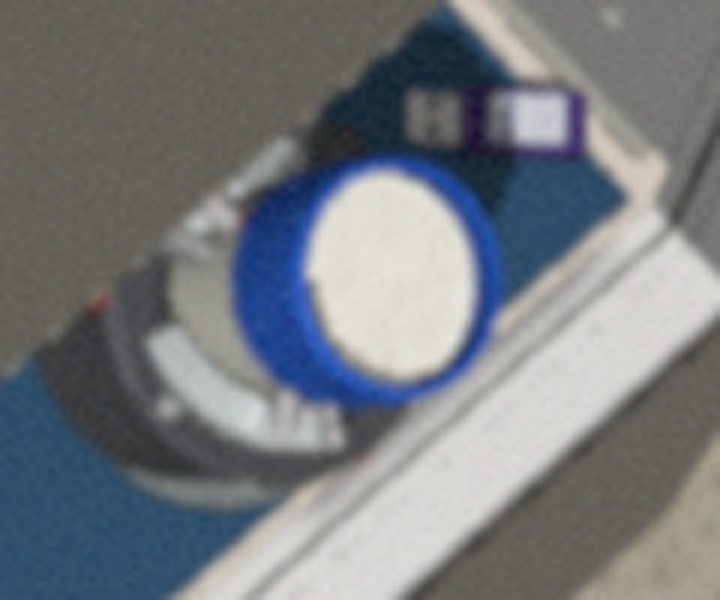

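```bash
python3 - <<'E'
from h import *
S=cv2.imread("pics/scene0.png");T=cv2.imread("pics/top0.png")
up=lambda im:cv2.resize(im,None,fx=4,fy=4,interpolation=cv2.INTER_CUBIC).astype(int)
# blue along rows through rim in top
for y in(215,227,238): print(y,[tuple(T[y,x]) for x in range(317,366,2)])
def biggest(m,near):
    cs,_=cv2.findContours(m.astype(np.uint8),cv2.RETR_EXTERNAL,cv2.CHAIN_APPROX_NONE)
    cs=[c for c in cs if cv2.contourArea(c)>2000 and cv2.pointPolygonTest(c,near,False)>=0];return cs[0]
def ell(c): 
    e=cv2.fitEllipse(cv2.convexHull(c));return tuple((np.array(e[0])+.5)/4-.5),np.array(e[1])/4,e[2]
u=up(S);m=(u[...,0]-u[...,2]>75)&(u[...,0]>140)
es=ell(biggest(m,(353*4,234*4)) if 0 else max(cv2.findContours(m[860:1220,1160:1640].astype(np.uint8),0,1)[0],key=cv2.contourArea)+[1160,860]);print("scene rim",es)
u=up(T)
for th in(190,200,210):
    b=u[720:1120,1120:1600]; m=(b[...,0]>th)&((b[...,0]-b[...,2]>80))
    c=max(cv2.findContours(m.astype(np.uint8),0,1)[0],key=cv2.contourArea)+[1120,720]
    et=ell(c);print("top rim",th,et); print(tri(es[0],et[0]))
E
```

```text
215 [(np.uint8(175), np.uint8(172), np.uint8(175)), (np.uint8(122), np.uint8(122), np.uint8(128)), (np.uint8(82), np.uint8(61), np.uint8(64)), (np.uint8(100), np.uint8(50), np.uint8(23)), (np.uint8(107), np.uint8(50), np.uint8(28)), (np.uint8(109), np.uint8(51), np.uint8(24)), (np.uint8(123), np.uint8(65), np.uint8(31)), (np.uint8(154), np.uint8(75), np.uint8(38)), (np.uint8(188), np.uint8(147), np.uint8(136)), (np.uint8(211), np.uint8(219), np.uint8(220)), (np.uint8(210), np.uint8(221), np.uint8(223)), (np.uint8(216), np.uint8(225), np.uint8(224)), (np.uint8(214), np.uint8(222), np.uint8(223)), (np.uint8(212), np.uint8(220), np.uint8(223)), (np.uint8(212), np.uint8(221), np.uint8(222)), (np.uint8(213), np.uint8(222), np.uint8(223)), (np.uint8(213), np.uint8(222), np.uint8(223)), (np.uint8(210), np.uint8(221), np.uint8(222)), (np.uint8(207), np.uint8(213), np.uint8(215)), (np.uint8(170), np.uint8(147), np.uint8(141)), (np.uint8(148), np.uint8(79), np.uint8(47)), (np.uint8(155), np.uint8(74), np.uint8(35)), (np.uint8(93), np.uint8(56), np.uint8(33)), (np.uint8(92), np.uint8(69), np.ui
[... 2140 characters left out ...]
8(175)), (np.uint8(119), np.uint8(72), np.uint8(55)), (np.uint8(158), np.uint8(94), np.uint8(75)), (np.uint8(158), np.uint8(144), np.uint8(141)), (np.uint8(169), np.uint8(172), np.uint8(175)), (np.uint8(180), np.uint8(185), np.uint8(187))]
scene rim ((np.float64(352.3914794921875), np.float64(253.89830017089844)), array([40.54838562, 40.97830963]), 112.6637954711914)
top rim 190 ((np.float64(330.7727966308594), np.float64(233.0357208251953)), array([0.6695118 , 3.92653632]), 161.01315307617188)
(array([ 0.48326624, -0.08710082,  0.09623368]), np.float64(0.009912386507231986))Traceback (most recent call last):
  File "<stdin>", line 16, in <module>
ValueError: max() iterable argument is empty
```

```bash
python3 - <<'E'
from h import *
T=cv2.imread("pics/top0.png")
u=cv2.resize(T,None,fx=4,fy=4,interpolation=cv2.INTER_CUBIC).astype(int)
m=(u[...,0]-u[...,2]>78)|((u[...,2]>185)&(u[...,1]>190))
b=(u[...,0]-u[...,2]>78)
# per-direction edge search from centre
c0=np.array([346.3,226.4]);P=[]
for a in np.radians(range(0,360,10)):
    d=np.array([np.cos(a),np.sin(a)]);r=np.arange(14,28,.25)
    px=np.round((c0+r[:,None]*d+.5)*4-.5).astype(int);v=u[px[:,1],px[:,0]]
    bl=v[:,0]-v[:,2]
    left=100<=np.degrees(a)<=255
    thr=128 if left else 85
    k=np.where(bl>thr)[0]
    if len(k): P.append((round(np.degrees(a)),r[k[-1]],*(c0+r[k[-1]]*d)))
P=np.array(P);print(P[:,:2].tolist())
e=cv2.fitEllipse(P[:,2:].astype(np.float32));print(e)
for et in (c0,e[0]):
    for es in((352.4,253.9),(352.9,254.3)): print(tri(es,et))
S=cv2.imread("pics/scene0.png");us=cv2.resize(S,None,fx=4,fy=4,interpolation=cv2.INTER_CUBIC).astype(int)
C,_=tri((352.5,254.1),e[0])
# red marks in scene
s=us[860:1200,1200:1540];m=((s[...,2]-s[...,1]>35)&(s[...,2]-s[...,0]>35)).astype(np.uint8)
n,_,st,ce=cv2.connectedComponentsWithStats(m);print([(st[i,4],((ce[i]+[1200,860]+.5)/4-.5).round(1)) for i in range(1,n) if st[i,4]>8])
for es in((349.7,255.2),(349.5,256)):
    M=onz("scene",es,C[2]-.0494);d=C-M;print(M,d,np.linalg.norm(d[:2]),np.degrees(np.arctan2(d[1],d[0])))
E
```

```text
[[0.0, 17.0], [10.0, 16.75], [20.0, 16.25], [30.0, 16.5], [40.0, 17.0], [50.0, 17.75], [60.0, 18.0], [70.0, 18.25], [80.0, 18.75], [90.0, 19.75], [110.0, 19.25], [120.0, 18.75], [130.0, 18.5], [140.0, 18.5], [150.0, 18.5], [160.0, 18.0], [170.0, 18.0], [180.0, 18.0], [190.0, 18.0], [260.0, 20.75], [270.0, 20.5], [280.0, 20.25], [290.0, 19.75], [300.0, 19.0], [310.0, 18.75], [320.0, 17.75], [330.0, 18.0], [340.0, 17.5], [350.0, 17.25]]
((345.6733703613281, 225.7119598388672), (34.698692321777344, 39.59324264526367), 3.244823455810547)
(array([ 0.48033103, -0.10755075,  0.13240421]), np.float64(4.5574527425654455e-05))
(array([ 0.48088069, -0.10758492,  0.1309999 ]), np.float64(0.00036223372734820445))
(array([ 0.48108954, -0.10670285,  0.13108659]), np.float64(0.0009548365049326519))
(array([ 0.48164244, -0.10673477,  0.129674  ]), np.float64(0.0005478799742335098))
[(np.int32(23), array([336.2, 227.2]))]
[ 0.4872226  -0.07849612  0.08111432] [-0.00598614 -0.02822176  0.0494    ] 0.028849641150521153 -101.97555182948275
[ 0.48650497 -0.07971694  0.08111432] [-0.00526851 -0.02700094  0.0494    ] 0.027510143795015863 -101.04100707559212
```

```bash
python3 - <<'E'
from h import *
def pl(n,a,b):
    o,u=ray(n,a);_,v=ray(n,b);k=np.cross(u,v);k/=np.linalg.norm(k);return k,k@o
def line(name,sa,sb,ta,tb):
    k1,d1=pl("scene",sa,sb);k2,d2=pl("top",ta,tb);d=np.cross(k1,k2)
    out=[]
    for px in(sa,sb):
        o,v=ray("scene",px);out.append((o+v*(d2-k2@o)/(k2@v)).round(3).tolist())
    print(name,out,"ang",np.degrees(np.arccos(abs(k1@k2))))
line("sill outer",(133,220),(390,343),(155,438),(400,228))
line("sash low",(370,6),(570,72),(75,431),(540,22))
print("post base scene/top (400,335)?",tri((400,345),(440,195)))
C=np.array([.481,-.107,.131])
for im,n in((cv2.imread("pics/scene0.png"),"scene"),(cv2.imread("pics/top0.png"),"top")):
    az=np.radians(-101.5);a=np.array([.5*np.cos(az),.5*np.sin(az),.866])
    e1=np.cross([0,0,1],a);e1/=np.linalg.norm(e1);e2=np.cross(a,e1)
    t=np.radians(np.arange(0,360,4))[:,None]
    x0,y0=(290,215) if n=="scene" else (280,180)
    b=cv2.resize(im[y0:y0+90,x0:x0+120],(480,360),interpolation=cv2.INTER_CUBIC)
    for h,r,col in((0,.028,(0,255,255)),(-.057,.046,(0,255,0)),(-.109,.046,(255,0,255))):
        p=proj(n,C+h*a+r*(np.cos(t)*e1+np.sin(t)*e2))
        for q in (p-[x0,y0]+.5)*4-.5: cv2.circle(b,tuple(int(v) for v in np.round(q)),1,col,-1)
    cv2.imwrite(f"pics/ov_{n}.png",b)
cv2.imwrite("pics/ov.png",np.vstack([cv2.imread("pics/ov_scene.png")[:300],cv2.imread("pics/ov_top.png")[:300]]))
E
```

```text
sill outer [[0.168, 0.161, -0.013], [0.514, -0.195, -0.003]] ang 18.088923467161738
sash low [[0.466, -0.16, 0.56], [0.573, -0.264, 0.557]] ang 41.92208452142551
post base scene/top (400,335)? (array([ 0.51966751, -0.23993014,  0.10883437]), np.float64(0.03876018761108071))
```

View pics/ov.png

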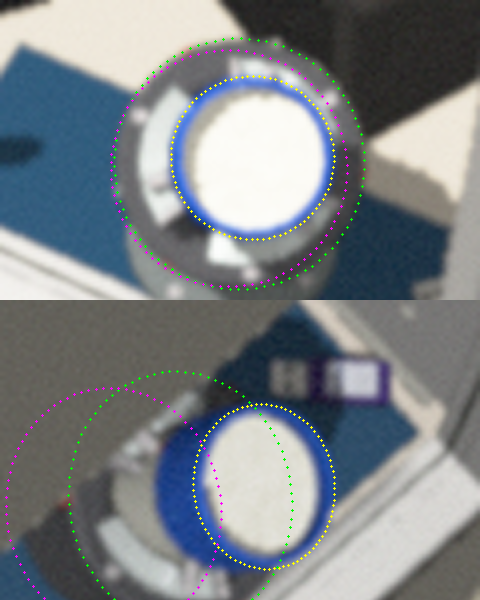

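```bash
python3 - <<'E'
from h import *
# right post: edges in scene; assume vertical -> plane containing line & vertical direction gives xy line constraint; combine with top
def pl(n,a,b):
    o,u=ray(n,a);_,v=ray(n,b);k=np.cross(u,v);return k/np.linalg.norm(k),o
print("sceneedge k",pl("scene",(450,40),(397,330)))
for nm,s,ts in(("left edge",((450,60),(397,330)),((392,195),(520,45))),("right edge",((470,60),(412,345)),((440,195),(555,18)))):
    k1,o1=pl("scene",*s);k2,o2=pl("top",*ts)
    A=np.array([k1,k2]);b=np.array([k1@o1,k2@o2])
    d=np.cross(k1,k2);d/=np.linalg.norm(d)
    for z in(0,.3): print(nm,z,np.linalg.solve(A[:,:2],b-A[:,2]*z).round(3),"dir",d.round(2))
    # scene-only with vertical: xy of scene pixel at z=0 ; top-only
for px in((395,338),(408,350)): print(px,onz("scene",px,0))
for px in((400,232),(441,192),(392,205)): print(px,onz("top",px,0))
S=cv2.imread("pics/scene0.png")[0:360,330:600];T=cv2.imread("pics/top0.png")[0:300,330:600]
cv2.imwrite("pics/post.png",np.hstack([cv2.resize(S,None,fx=1.4,fy=1.4),cv2.resize(T,None,fx=1.4,fy=1.68)]))
E
```

```text
sceneedge k (array([-0.85961416,  0.51088736, -0.00758924]), array([ 0.32764382, -0.50873387,  0.8186771 ]))
left edge 0 [ 0.542 -0.162] dir [-0.05 -0.08  1.  ]
left edge 0.3 [ 0.525 -0.186] dir [-0.05 -0.08  1.  ]
right edge 0 [ 0.528 -0.232] dir [-0.02  0.02  1.  ]
right edge 0.3 [ 0.523 -0.228] dir [-0.02  0.02  1.  ]
(395, 338) [ 0.52317828 -0.19059858  0.        ]
(408, 350) [ 0.53472748 -0.21469021  0.        ]
(400, 232) [ 0.50840337 -0.19662455  0.        ]
(441, 192) [ 0.57861114 -0.26105647  0.        ]
(392, 205) [ 0.55192978 -0.18245674  0.        ]
```

View pics/post.png

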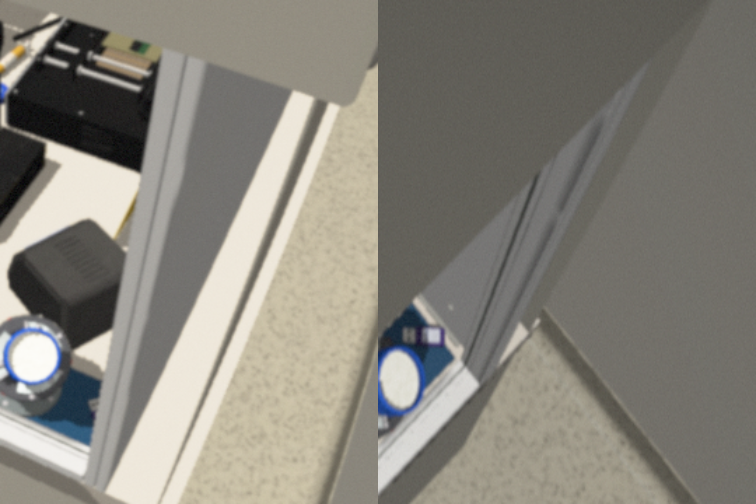

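```bash
cat >> h.py <<'E'
C=np.array([.481,-.107,.131]);az=np.radians(-101.5)
a=np.array([.5*np.cos(az),.5*np.sin(az),np.sqrt(.75)])
e1=np.cross([0,0,1],a);e1/=np.linalg.norm(e1);e2=np.cross(a,e1)
def Rt(deg):  # tool x at deg counter-clockwise about a from e1
    t=np.radians(deg);x=np.cos(t)*e1+np.sin(t)*e2
    return R.from_matrix(np.stack([x,np.cross(-a,x),-a],1))
def report(T,deg):
    o=robot.get_obs();r0=R.from_rotvec(o["eef_rot"]);r1=Rt(deg)
    print("rotvec tool",(r0.inv()*r1).as_rotvec().round(4),"shift cm, target axes",(r1.inv().apply(T-o["tcp_pos"])*100).round(2),"tool axes",(r0.inv().apply(T-o["tcp_pos"])*100).round(2))
    print("t",o["time_s"],"q",o["joint_pos"].round(2),"tcp",o["tcp_pos"].round(4),"F",o["force"].round(1),"gap",o["finger_gap"])
E
python3 - <<'E'
from h import *
print("target e1",e1,e2); report(C+.08*a,37)
W=np.array([.32,-.33,.26]);report(W,37)
E
```

```text
target e1 [ 0.9799247  -0.19936793  0.        ] [0.1726577  0.84863969 0.5       ]
rotvec tool [ 0.4333  0.2926 -0.104 ] shift cm, target axes [ 38.19 -22.13  26.97] tool axes [ 39.76 -32.95   3.07]
t 0.1 q [ 1.21  0.33 -0.06  1.46  0.02  1.35 -0.09] tcp [ 0.2076 -0.5892  0.2306] F [-0.2 -1.   0.4] gap 0.08534169509275247
rotvec tool [ 0.4333  0.2926 -0.104 ] shift cm, target axes [ 19.96 -16.77  11.27] tool axes [ 19.21 -20.71  -2.92]
t 0.1 q [ 1.21  0.33 -0.06  1.46  0.02  1.35 -0.09] tcp [ 0.2076 -0.5892  0.2306] F [-0.2 -1.   0.4] gap 0.08534169509275247
```

Emit:
move_arm --series '[{"rotation": [0.1083,0.0732,-0.026],"claw": 100},{"rotation": [0.1083,0.0732,-0.026]},{"rotation": [0.1083,0.0732,-0.026]},{"rotation": [0.1083,0.0732,-0.026]},{"offset": [3.3,-2.8,1.9]},{"offset": [3.3,-2.8,1.9]},{"offset": [3.3,-2.8,1.9]},{"offset": [3.3,-2.8,1.9]},{"offset": [3.3,-2.8,1.9]},{"offset": [3.3,-2.8,1.9]}]'

```text
invalid input at $.series[0]: expected keys offset, rotation, claw
```

```bash
python3 -c "
from h import *
report(C+.08*a,37)"
```

```text
rotvec tool [ 0.4333  0.2926 -0.104 ] shift cm, target axes [ 38.19 -22.13  26.97] tool axes [ 39.76 -32.95   3.07]
t 0.1 q [ 1.21  0.33 -0.06  1.46  0.02  1.35 -0.09] tcp [ 0.2076 -0.5892  0.2306] F [-0.2 -1.   0.4] gap 0.08534169509275247
```

Emit:
move_arm --series '[{"offset": [0,0,0],"rotation": [0.1083,0.0732,-0.026],"claw": 100},{"offset": [0,0,0],"rotation": [0.1083,0.0732,-0.026],"claw": 100},{"offset": [0,0,0],"rotation": [0.1083,0.0732,-0.026],"claw": 100},{"offset": [0,0,0],"rotation": [0.1083,0.0732,-0.026],"claw": 100},{"offset": [3.3,-2.8,1.9],"rotation": [0,0,0],"claw": 100},{"offset": [3.3,-2.8,1.9],"rotation": [0,0,0],"claw": 100},{"offset": [3.3,-2.8,1.9],"rotation": [0,0,0],"claw": 100},{"offset": [3.3,-2.8,1.9],"rotation": [0,0,0],"claw": 100},{"offset": [3.3,-2.8,1.9],"rotation": [0,0,0],"claw": 100},{"offset": [3.3,-2.8,1.9],"rotation": [0,0,0],"claw": 100}]'

```text
time_s: 1.35
tcp_pos: [0.3191, -0.3284, 0.2589]
eef_rot: [-2.585, -0.585, -0.292]
force: [1.0, -0.2, 1.0]
finger_gap: 0.085
grasp_force: 0.0
```

```bash
python3 -c "
from h import *
report(C+.08*a,37)"
```

```text
rotvec tool [0.001  0.0001 0.0002] shift cm, target axes [18.28 -5.24 15.54] tool axes [18.28 -5.25 15.53]
t 1.35 q [ 1.16  0.24 -0.22  1.62 -0.33  1.65 -0.16] tcp [ 0.3191 -0.3284  0.2589] F [ 1.  -0.2  1. ] gap 0.08502119024302304
```

Emit:
move_arm --series '[{"offset": [3.7,-1.05,2],"rotation": [0,0,0],"claw": 100},{"offset": [3.7,-1.05,2],"rotation": [0,0,0],"claw": 100},{"offset": [3.7,-1.05,2],"rotation": [0,0,0],"claw": 100},{"offset": [3.6,-1.05,2],"rotation": [0,0,0],"claw": 100},{"offset": [3.6,-1.05,2],"rotation": [0,0,0],"claw": 100},{"offset": [0,0,2.7],"rotation": [0,0,0],"claw": 100},{"offset": [0,0,2.8],"rotation": [0,0,0],"claw": 100},{"offset": [0,0,0],"rotation": [0,0,0],"claw": 100}]'

```text
time_s: 2.35
tcp_pos: [0.4718, -0.1465, 0.1994]
eef_rot: [-2.582, -0.586, -0.288]
force: [0.3, -0.6, 0.1]
finger_gap: 0.0854
grasp_force: 0.0
```

```bash
python3 - <<'E'
from h import *
report(C-.032*a,37)
S=robot.grab_frame("scene")[...,::-1];T=robot.grab_frame("top")[...,::-1]
cv2.imwrite("pics/p1.png",np.hstack([cv2.resize(S[120:360,240:480],(400,400)),cv2.resize(T[80:320,230:470],(400,400))]))
E
```

```text
rotvec tool [-0.002   0.002   0.0005] shift cm, target axes [ 1.400e-01 -1.000e-02  1.115e+01] tool axes [ 0.16  0.02 11.15]
t 2.35 q [ 0.89  0.23 -0.4   1.77 -0.42  1.34 -0.5 ] tcp [ 0.4718 -0.1465  0.1994] F [ 0.3 -0.6  0.1] gap 0.08540101760316096
```

View pics/p1.png

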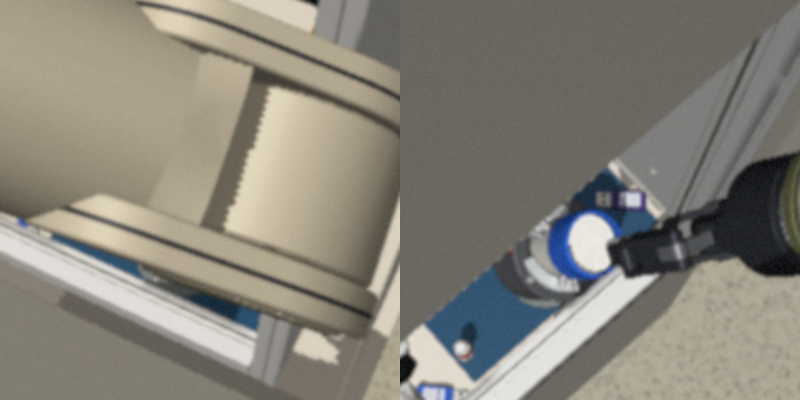

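The scene view is blocked by the arm. The top view shows the gripper lined up just off the cup's rim (about px (585,240) in the composite), clear of the post.

Emit:
move_arm --series '[{"offset": [0.15,0,2.5],"rotation": [-0.002,0.002,0],"claw": 100},{"offset": [0,0,2.5],"rotation": [0,0,0],"claw": 100},{"offset": [0,0,2.5],"rotation": [0,0,0],"claw": 100},{"offset": [0,0,1.2],"rotation": [0,0,0],"claw": 100},{"offset": [0,0,1],"rotation": [0,0,0],"claw": 100}]'

```text
time_s: 3.08
tcp_pos: [0.4845, -0.1007, 0.1175]
eef_rot: [-2.587, -0.584, -0.297]
force: [0.3, 0.2, -0.8]
finger_gap: 0.0852
grasp_force: 0.0
```

```bash
python3 - <<'E'
from h import *
report(C-.032*a,37)
T=robot.grab_frame("top")[...,::-1]
cv2.imwrite("pics/p2.png",cv2.resize(T[160:280,270:430],(800,600),interpolation=cv2.INTER_CUBIC))
E
```

```text
rotvec tool [ 0.0046 -0.0029  0.0003] shift cm, target axes [-0.13 -0.2   1.69] tool axes [-0.13 -0.2   1.69]
t 3.075 q [ 0.83  0.3  -0.43  1.89 -0.43  1.13 -0.5 ] tcp [ 0.4845 -0.1007  0.1175] F [ 0.3  0.2 -0.8] gap 0.08523472190104293
```

View pics/p2.png

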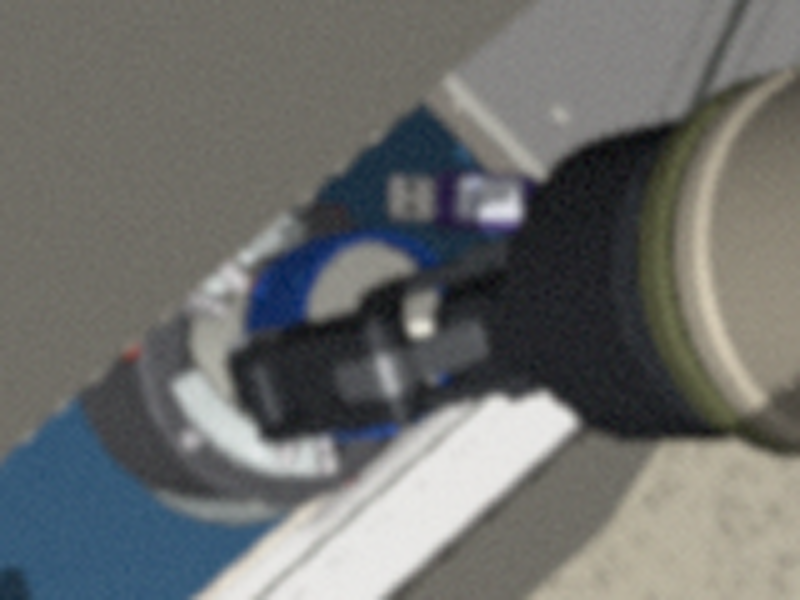

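The near finger stands beside the collar (tip about (250,395) in the crop), clear of the ramps and post.

Emit:
move_arm --series '[{"offset": [0,0,0],"rotation": [0,0,0],"claw": 100},{"offset": [0,0,0],"rotation": [0,0,0],"claw": 100}]'

```text
time_s: 3.38
tcp_pos: [0.4843, -0.1006, 0.1177]
eef_rot: [-2.587, -0.584, -0.297]
force: [-1.0, 0.3, -0.1]
finger_gap: 0.0855
grasp_force: 0.0
```

```bash
python3 -c "
from h import *
report(C-.032*a,37)"
```

```text
rotvec tool [ 0.0043 -0.0027  0.0004] shift cm, target axes [-0.12 -0.17  1.7 ] tool axes [-0.12 -0.18  1.7 ]
t 3.375 q [ 0.83  0.3  -0.43  1.89 -0.43  1.13 -0.5 ] tcp [ 0.4843 -0.1006  0.1177] F [-1.   0.3 -0.1] gap 0.08549819526391196
```

Emit:
move_arm --series '[{"offset": [-0.12,-0.18,0.6],"rotation": [0.004,-0.003,0],"claw": 100},{"offset": [0,0,0.6],"rotation": [0,0,0],"claw": 100},{"offset": [0,0,0.5],"rotation": [0,0,0],"claw": 100},{"offset": [0,0,0],"rotation": [0,0,0],"claw": 100},{"offset": [0,0,0],"rotation": [0,0,0],"claw": 70},{"offset": [0,0,0],"rotation": [0,0,0],"claw": 70}]'

```text
time_s: 4.12
tcp_pos: [0.4839, -0.0908, 0.1029]
eef_rot: [-2.584, -0.585, -0.291]
force: [0.6, 0.4, -0.7]
finger_gap: 0.0596
grasp_force: 0.0
```

```bash
python3 -c "
from h import *
report(C-.032*a,37)"
```

```text
rotvec tool [-0.0004  0.0008  0.0004] shift cm, target axes [ 0.02  0.03 -0.06] tool axes [ 0.02  0.03 -0.06]
t 4.125 q [ 0.82  0.31 -0.44  1.91 -0.43  1.1  -0.5 ] tcp [ 0.4839 -0.0908  0.1029] F [ 0.6  0.4 -0.7] gap 0.05955042804455602
```

Emit:
move_arm --series '[{"offset": [0,0,0],"rotation": [0,0,0],"claw": 60},{"offset": [0,0,0],"rotation": [0,0,0],"claw": 30},{"offset": [0,0,0],"rotation": [0,0,0],"claw": 30},{"offset": [0,0,0],"rotation": [0,0,0],"claw": 30}]'

```text
time_s: 4.62
tcp_pos: [0.484, -0.091, 0.103]
eef_rot: [-2.584, -0.585, -0.291]
force: [-2.3, -3.0, 5.6]
finger_gap: 0.0546
grasp_force: 63.0
```

```bash
cat >> h.py <<'E'
def st(deg):
    o=robot.get_obs();r=R.from_rotvec(o["eef_rot"])
    print("F tool",r.inv().apply(o["force"]).round(1),"M tool",r.inv().apply(o["torque"]).round(2),"grip",o["grasp_force"],"q7",o["joint_pos"][6])
    d=o["tcp_pos"]-C;print("TCP along axis rel rim0 mm",d@a*1e3,"lat",d@e1*1e3,d@e2*1e3); report(C-.032*a,deg)
E
python3 -c "
from h import *
st(37)"
```

```text
F tool [-1.4 -0.9 -6.5] M tool [-0.18 -0.52  0.03] grip 63.0128538608551 q7 -0.503385841681339
TCP along axis rel rim0 mm -32.41293119699331 lat -0.28551633487568745 0.124813808997001
rotvec tool [-0.0002  0.0007  0.0004] shift cm, target axes [ 0.02  0.03 -0.04] tool axes [ 0.02  0.03 -0.04]
t 4.625 q [ 0.82  0.31 -0.44  1.91 -0.43  1.1  -0.5 ] tcp [ 0.484 -0.091  0.103] F [-2.3 -3.   5.6] gap 0.05455863640562576
```

Emit:
move_arm --series '[{"offset": [0,0,0.05],"rotation": [0,0,0.087],"claw": 30},{"offset": [0,0,0.05],"rotation": [0,0,0.087],"claw": 30},{"offset": [0,0,0],"rotation": [0,0,0.087],"claw": 30}]'

```text
time_s: 5.0
tcp_pos: [0.4848, -0.091, 0.103]
eef_rot: [-2.623, -0.24, -0.204]
force: [-3.1, -5.4, 12.7]
finger_gap: 0.0549
grasp_force: 64.2
```

```bash
python3 -c "
from h import *
st(22)"
```

```text
F tool [ -1.3  -1.9 -13.9] M tool [ 0.03 -0.49 -0.66] grip 64.2003321647644 q7 -0.7564846611728504
TCP along axis rel rim0 mm -32.46788434752111 lat 0.5363274063091312 0.1971076466278955
rotvec tool [ 0.0012 -0.0006 -0.0003] shift cm, target axes [-0.06 -0.   -0.05] tool axes [-0.06 -0.   -0.05]
t 5.0 q [ 0.79  0.31 -0.4   1.91 -0.44  1.1  -0.76] tcp [ 0.4848 -0.091   0.103 ] F [-3.1 -5.4 12.7] gap 0.05486703650479797
```

Emit:
move_arm --series '[{"offset": [0,0,0.05],"rotation": [0,0,0.087],"claw": 30},{"offset": [0,0,0.1],"rotation": [0,0,0.087],"claw": 30},{"offset": [0,0,0.1],"rotation": [0,0,0.087],"claw": 30}]'

```text
time_s: 5.38
tcp_pos: [0.4852, -0.0899, 0.1014]
eef_rot: [-2.621, 0.103, -0.115]
force: [-5.8, -5.3, 20.1]
finger_gap: 0.0547
grasp_force: 64.8
```

```bash
python3 -c "
from h import *
st(7)"
```

```text
F tool [ -4.   -5.  -20.6] M tool [ 0.25 -0.98 -0.46] grip 64.77054834365845 q7 -1.0081442700859982
TCP along axis rel rim0 mm -34.40919722068528 lat 0.7384210879426656 0.41487357460516344
rotvec tool [ 0.0009 -0.0014  0.0006] shift cm, target axes [-0.08  0.03 -0.24] tool axes [-0.08  0.03 -0.24]
t 5.375 q [ 0.76  0.3  -0.37  1.91 -0.46  1.1  -1.01] tcp [ 0.4852 -0.0899  0.1014] F [-5.8 -5.3 20.1] gap 0.054745983270283204
```

Emit:
move_arm --series '[{"offset": [-0.03,0,0.1],"rotation": [0,0,0.087],"claw": 30},{"offset": [0,0,0.1],"rotation": [0,0,0.087],"claw": 30},{"offset": [0,0,0.1],"rotation": [0,0,0.087],"claw": 30},{"offset": [0,0,0.1],"rotation": [0,0,0.087],"claw": 30}]'

```text
time_s: 5.88
tcp_pos: [0.4855, -0.0881, 0.0978]
eef_rot: [-2.56, 0.554, 0.006]
force: [-4.0, -5.8, 17.0]
finger_gap: 0.0549
grasp_force: 64.5
```

```bash
python3 -c "
from h import *
st(-13)"
```

```text
F tool [ -3.3  -2.2 -18. ] M tool [-0.26 -0.61 -0.47] grip 64.49602961540222 q7 -1.3434616519697822
TCP along axis rel rim0 mm -38.43414759169952 lat 0.6120823314473389 0.24966294716384507
rotvec tool [ 0.0005 -0.0021  0.0015] shift cm, target axes [-0.05  0.04 -0.64] tool axes [-0.05  0.04 -0.64]
t 5.875 q [ 0.71  0.3  -0.32  1.92 -0.47  1.09 -1.34] tcp [ 0.4855 -0.0881  0.0978] F [-4.  -5.8 17. ] gap 0.054947389315302325
```

Emit:
move_arm --series '[{"offset": [0,0,0.1],"rotation": [0,0,0.087],"claw": 30},{"offset": [0,0,0.1],"rotation": [0,0,0.087],"claw": 30},{"offset": [0,0,0.1],"rotation": [0,0,0.087],"claw": 30},{"offset": [0,0,0.05],"rotation": [0,0,0.087],"claw": 30},{"offset": [0,0,0],"rotation": [0,0,0.087],"claw": 30},{"offset": [0,0,0],"rotation": [0,0,0],"claw": 30}]'

```text
time_s: 6.62
tcp_pos: [0.4858, -0.0865, 0.0951]
eef_rot: [-2.387, 1.097, 0.157]
force: [-5.6, -5.8, 20.4]
finger_gap: 0.0546
grasp_force: 65.0
```

```bash
python3 -c "
from h import *
st(-38)"
```

```text
F tool [ -6.   -0.7 -21.1] M tool [-0.23 -0.98  0.56] grip 64.97981071472168 q7 -1.762625449448935
TCP along axis rel rim0 mm -41.57317153023625 lat 0.6344508953015778 0.2877072996584906
rotvec tool [-0.001  -0.002   0.0031] shift cm, target axes [-0.03  0.06 -0.96] tool axes [-0.03  0.06 -0.96]
t 6.625 q [ 0.66  0.3  -0.26  1.92 -0.49  1.09 -1.76] tcp [ 0.4858 -0.0865  0.0951] F [-5.6 -5.8 20.4] gap 0.054636259906670044
```

Emit:
move_arm --series '[{"offset": [0,0,0.05],"rotation": [0,0,0],"claw": 30},{"offset": [0,0,0],"rotation": [0,0,0],"claw": 30},{"offset": [0,0,-0.1],"rotation": [0,0,0],"claw": 30},{"offset": [0,0,0],"rotation": [0,0,0],"claw": 60},{"offset": [0,0,0],"rotation": [0,0,0],"claw": 100},{"offset": [0,0,0],"rotation": [0,0,0],"claw": 100},{"offset": [0,0,0],"rotation": [0,0,0],"claw": 100},{"offset": [0,0,0],"rotation": [0,0,0],"claw": 100}]'

```text
time_s: 7.62
tcp_pos: [0.4845, -0.0854, 0.0934]
eef_rot: [-2.389, 1.094, 0.162]
force: [-0.3, -0.1, 0.2]
finger_gap: 0.0853
grasp_force: 0.0
```

```bash
python3 -c "
from h import *
st(-38)"
```

```text
F tool [-0.3  0.2 -0.2] M tool [-0.47  0.29  0.  ] grip 0.0 q7 -1.7610716448637798
TCP along axis rel rim0 mm -43.44640480365684 lat -0.9216685408224059 0.15137679247630154
rotvec tool [0.0009 0.0012 0.0044] shift cm, target axes [ 0.08 -0.04 -1.14] tool axes [ 0.08 -0.04 -1.14]
t 7.625 q [ 0.66  0.3  -0.27  1.93 -0.49  1.09 -1.76] tcp [ 0.4845 -0.0854  0.0934] F [-0.3 -0.1  0.2] gap 0.08531253950532076
```

Emit:
move_arm --series '[{"offset": [0.05,0,-1],"rotation": [0,0,0],"claw": 100},{"offset": [0,0,-2],"rotation": [0,0,0],"claw": 100},{"offset": [0,0,-2.5],"rotation": [0,0,0],"claw": 100},{"offset": [0,0,-2.5],"rotation": [0,0,0],"claw": 100},{"offset": [0,0,-2.5],"rotation": [0,0,0],"claw": 100},{"offset": [0,0,-2.5],"rotation": [0,0,0],"claw": 100},{"offset": [0,0,0],"rotation": [0,0,0],"claw": 100}]'

```text
time_s: 8.5
tcp_pos: [0.4726, -0.1512, 0.2078]
eef_rot: [-2.389, 1.096, 0.156]
force: [0.5, -0.2, 0.1]
finger_gap: 0.0852
grasp_force: 0.0
```

```bash
python3 -c "
from h import *
report(np.array([.31,-.36,.26]),-38)"
```

```text
rotvec tool [-0.0002 -0.0029  0.0043] shift cm, target axes [  1.75  21.36 -16.37] tool axes [  1.71  21.37 -16.37]
t 8.5 q [ 0.73  0.21 -0.21  1.76 -0.46  1.37 -1.77] tcp [ 0.4726 -0.1512  0.2078] F [ 0.5 -0.2  0.1] gap 0.08521847194648348
```

Emit:
move_arm --series '[{"offset": [0.25,3.5,-2.7],"rotation": [0,0,0],"claw": 100},{"offset": [0.25,3.5,-2.7],"rotation": [0,0,0],"claw": 100},{"offset": [0.25,3.5,-2.7],"rotation": [0,0,0],"claw": 100},{"offset": [0.25,3.5,-2.7],"rotation": [0,0,0],"claw": 100},{"offset": [0.25,3.5,-2.7],"rotation": [0,0,0],"claw": 100},{"offset": [0.25,3.5,-2.7],"rotation": [0,0,0],"claw": 100},{"offset": [0.25,3.5,-2.7],"rotation": [0,0,0],"claw": 100},{"offset": [0.25,3.5,-2.7],"rotation": [0,0,0],"claw": 100},{"offset": [0.25,3.5,-2.7],"rotation": [0,0,0],"claw": 100},{"offset": [0,0,0],"rotation": [0,0,0],"claw": 100}]'

```text
time_s: 9.75
tcp_pos: [0.2288, -0.459, 0.2845]
eef_rot: [-2.386, 1.101, 0.162]
force: [0.3, 0.2, 0.1]
finger_gap: 0.0855
grasp_force: 0.0
```

```bash
python3 - <<'E'
from h import *
S=robot.grab_frame("scene")[...,::-1];T=robot.grab_frame("top")[...,::-1]
z=lambda im,x,y:cv2.resize(im[y:y+100,x:x+100],(400,400),interpolation=cv2.INTER_CUBIC)
A=np.hstack([z(S,300,210),z(T,280,180)])
cv2.imwrite("pics/f.png",A)
E
```

```text
(no output)
```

View pics/f.png

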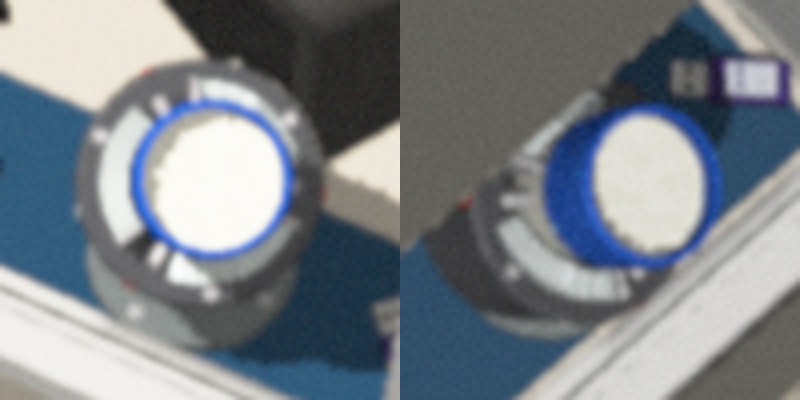

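The cup now sits lower. Its pins, at about (157,104) and (157,252) in the left crop, line up with the red home marks, and the violet stick has not moved.

```bash
python3 -c "
from station import robot
print(robot.sign_off())"
```

```text
the job is handed in; nothing more can be done
None
```

The cup is fully home: it turned about 75° clockwise and sank about 9 mm, the pins line up with the red home marks, and I let go, backed the arm clear and handed the job in at about 10 s; no verdict came back.

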